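# Pack two tools in the tool case and hold its lid at 60 degrees

### The arm

A 6-joint arm with a two-finger parallel gripper is mounted at the origin on a cart in front of the work surface, level with it; the furniture and walls round the work are solid. World frame = base frame: x ahead of the robot, y to its left, z up, the work surface at z = 0. Lengths are in m, angles in rad, forces in N, time in s.
With the tool pointing down it reaches from about 0.275 to 0.775 m from the base axis. Payload 14.6 kg.
Tool frame: the origin (TCP) lies between the finger pads; the fingertips stand 11 mm ahead of it and the grasp point (between the pads) lies 8 mm behind it; z points along the fingers, y is the line along which they close (so a half turn about z gives the same grasp; the last joint's range is limited). The gripper opens to 85 mm and grips with 20 to 120 N. Pads are 22 mm wide; open, the fingers measure 114 mm over their backs; the gripper's body (76 mm by 85 mm) begins 54 mm behind the grasp point. The pads swing forward as they close: fully open they stand 13 mm farther back than shut.
Start: joints at [-1.504, 0.263, -0.048, 1.259, 0, 1.415], TCP at [0.115, -0.512, 0.242] pointing down, gripper open.
Joint ranges: [-2.65, 2.65], [-0.89, 1.7], [-1.18, 1.37], [-2.13, 2.11], [-1.35, 1.29], [-3.14, 3.14]. Speed limits (rad/s): [1.89, 1.89, 2.57, 2.79, 3.14, 3.14].

### API

Orientations are given as a unit quaternion [w, x, y, z].
In Python, from workcell import manip gives the robot as it stands.
- The arm moves only by the tool play_rows, never from a script. Its arguments are lists of equal length, an entry for each row: "offset": the shift along the tool's x, y, z in m, a list of three; "turn": the turn about the tool's z in rad; "hand": the gripper command: -1 is fully open, 1 is shut, values between are in proportion. In form: {"offset": [[tx, ty, tz], ...], "turn": [turn, ...], "hand": [hand, ...]}. A call has 1 to 5 rows; each row is the pose to reach, as a shift and turn from the pose commanded when the call began, along the tool's axes at that moment; what a row does not reach only later rows make up. A row lasts 1/8 s, in which the tool goes at most 62.5 mm and 10.7 degrees, less where a joint would pass 70% of its speed; a pose out of reach is approached as far as the arm can. A call with a gripper value outside its range is refused whole. The fingers move at their own pace and stop on an object; the grip force is fixed at half the most. Time passes only in rows, so rows that repeat a pose let the fingers close. It gives the time, the measured TCP pose, the force, the opening and the grip force at its end, in the units of the state.
- manip.state(): the state, without advancing time (a new reading comes with each control period).
- manip.camera(name): name is "scene" or "top" or "wrist"; returns a dict with "img" (480x640x3 uint8, red, green, blue), "vertical_fov" (degrees; the focal length in pixels is half the picture's height over the tangent of half this angle, whatever the lens; pixels are square), "cx", "cy" (the principal point, pixels), "extrinsics" (4x4, takes a point from camera to world coordinates). Camera axes: x right, y up, looking along -z (the intrinsics and any distortion apply to the point x, -y, -z); pixel columns grow to the right and rows downward; lengths in m; the calibration is good to about 2 mm. The wrist camera is an equidistant fisheye: a pixel r from the principal point sees the ray r / f radians off the axis. A picture is of the moment at which its call begins. There is no depth.
- manip.finish_job(): hands the job in; it is judged then, once.
The state is a dict: "time": time; "joint_pos": joint angles; "dq": joint speeds; "tau": joint torques, N m; "ee_pos": TCP position; "orientation": TCP orientation; "force": force on the tool from outside, world axes, zero at the start; "wrist_torque": the same for the moment, N m; "finger_gap": finger opening in m; "finger_force": force on a finger pad.
Only numpy, scipy, OpenCV 4.12 (cv2) and the standard library are available. Lean on these libraries where they do the work, as an engineer would, in place of code of your own. Each camera call takes 0.05 s, during which the arm holds its last target. There are 200 camera calls.

### The job

Pack the open tool case on the desk: lay the torch flat in the big left compartment of its tray, pointing front to back, and the small screwdriver flat in the front right compartment, lying along it from side to side, and let go of both. Then take the lid, bring it forward to 60 degrees open (0 is shut, 90 is upright) without letting it drop shut, and finish still holding it there, so that a colleague can fit the lid stay. Leave the other things on the desk alone.

Things in the scene. Friction and masses are not known exactly. Their poses are not given: they have to be found in the camera images.
- tool_case: Dark blue tool case, fixed to the desk, 194 (x) x 293 (y) mm; walls 85 mm high. Origin: centre of its underside; +x from its front (robot side) to the hinge at its back, +y to its left seen from the front, z up. A shallow grey tray of 3 mm walls is fixed inside it: floor at z = +54 mm, rim at +81 mm; inner walls 77 mm high part it front to back at y = +30 mm, and, right of that, side to side at x = +12 mm.
- left_bay (a point): Centre of the floor of the tray's left compartment (beside the tall fixed pegboard, whose face stands along the desk's left edge at about world y = +0.41 m), which is 154 mm (x) by 103 mm (y), 27 mm deep. Axes as the case's.
- front_bay (a point): Centre of the floor of the tray's front right compartment, which is 85 mm (x) by 163 mm (y), 27 mm deep. Axes as the case's. The narrower compartment behind it stays empty.
- lid_hinge (a point): Middle of the lid's hinge line, at case x = +91 mm, z = +86 mm; fixed on the case, axes as the case's. The hinge line runs along y.
- lid_edge (a point): On the lid: middle of its free (front) edge, halfway through its thickness. x runs along the lid from free edge to hinge, y along the hinge, z out of the outer face; lid shut: axes as the case's, point 175 mm in front of and 23.5 mm above the hinge line. Lid plus folded handle are 43 mm thick here: inner side (rim of the lid's 3 mm front wall) at z = -21.5 mm, outer (handle bar) at +21.5 mm.
- lid_handle (a point): On the lid: middle of the carrying handle's bar, folded down on the lid's outer face and immovable. Bar 156 mm long (y), 22 mm deep (x), 13 mm thick; its front face is 3 mm behind the free edge, so lid and handle can be pinched together across the free edge. Two latches at y = +-85 mm stand 10 mm past the free edge. Axes as lid_edge's.
- tool_case_lid (a joint): Lid angle in rad: 0 shut, 1.571 upright, 1.047 is 60 degrees open, stop at 1.676, where the lid starts, leaning back by itself. Below about 1.3 the lid (0.42 kg) falls shut by its own weight, above about 1.5 it falls back open; about 1 N at the free edge carries it at 60 degrees.
- torch: Black inspection torch lying on the desk, 28 mm thick, 124 mm long, 0.1 kg. Origin under its middle; y along its length.
- torch_mid (a point): Middle of the torch, 14 mm above its underside, on its long axis; axes as the torch's.
- small_driver: The smaller of the two screwdrivers, 128 mm long, about 20 g. Origin under its middle; y along its length: the handle, 11 mm thick, runs from y = 0 to +62 mm, the thin shank (3 mm) from 0 to -58 mm.
- driver_mid (a point): Middle of the small screwdriver's length, on its axis, 6 mm above its underside; axes as the screwdriver's.
- big_driver: Bystander: the bigger screwdriver, 214 mm long, 32 mm handle, at the front edge of the desk. Origin under its middle.
- grommet: Bystander: black ring 26 mm across, 10 mm high, lying between the torch and the small screwdriver. Origin under its middle.
- gear: Bystander: steel bevel gear 24 mm across, 14 mm high, lying between the torch and the small screwdriver. Origin under its middle.
- glue: Bystander: glue bottle standing at the back right, 32 mm across, 85 mm high.
- oil: Bystander: oil bottle with a long nozzle standing at the back, 36 mm across, 102 mm high.
- grey_bin: Bystander: little brown tapered bin at the back right, 56 x 64 x 44 mm.

How it is judged:
On the way:
1. both tools lie flat in their compartments, let go, while the lid is still open beyond upright (x of torch_mid in the frame of left_bay between -0.035 and 0.035 m and y of torch_mid in the frame of left_bay between -0.045 and 0.045 m and z of torch_mid in the frame of left_bay between -0.005 and 0.024 m and angle between the y axis of torch and the x axis of tool_case, either way round below 0.4 rad and angle between each of torch, small_driver's own y axis and vertical above 1.4 rad and x of driver_mid in the frame of front_bay between -0.045 and 0.045 m and y of driver_mid in the frame of front_bay between -0.055 and 0.055 m and z of driver_mid in the frame of front_bay between -0.005 and 0.018 m and angle between the y axis of small_driver and the y axis of tool_case, either way round below 0.4 rad and contact force between each of the arm, the fingers and torch below 0.05 N and contact force between each of the arm, the fingers and small_driver below 0.05 N and linear speed of each of torch, small_driver below 0.03 m/s and value of joint tool_case_lid above 1.5 rad), for 0.2 s.
At the end, for the whole second after the job is handed in: Torch flat in the left compartment within 23 degrees of front to back, small screwdriver flat in the front right one within 23 degrees of side to side, both untouched and at rest; lid still at 60 +/- 7 degrees (joint 0.927 to 1.167 rad), held by the gripper (x of torch_mid in the frame of left_bay between -0.035 and 0.035 m and y of torch_mid in the frame of left_bay between -0.045 and 0.045 m and z of torch_mid in the frame of left_bay between -0.005 and 0.024 m and angle between the y axis of torch and the x axis of tool_case, either way round below 0.4 rad and angle between each of torch, small_driver's own y axis and vertical above 1.4 rad and x of driver_mid in the frame of front_bay between -0.045 and 0.045 m and y of driver_mid in the frame of front_bay between -0.055 and 0.055 m and z of driver_mid in the frame of front_bay between -0.005 and 0.018 m and angle between the y axis of small_driver and the y axis of tool_case, either way round below 0.4 rad and contact force between each of the arm, the fingers and torch below 0.05 N and contact force between each of the arm, the fingers and small_driver below 0.05 N and linear speed of each of torch, small_driver below 0.03 m/s and value of joint tool_case_lid between 0.927 and 1.167 rad and velocity of joint tool_case_lid between -0.1 and 0.1 rad/s and contact force between any of the fingers, the arm and tool_case above 0.3 N); the arm keeps its last pose, push and grip.
It fails at once if the lid drops shut (below 35 degrees) (value of joint tool_case_lid below 0.6 rad).
It fails at once if a bystander is knocked away from its place (moved more than 30 mm) (distance of any of big_driver, grommet, gear, glue, oil, grey_bin from where it was at the start of the episode above 0.03 m).
It also fails if it takes over 72 s, if anything falls off the work surface, if the arm or the gripper's body presses on something with over 40 N, if the wrist force passes 120 N, or if a joint passes its speed limit or range.

## Working session

There is one attempt and no reset: what is moved stays moved. The work goes in short steps, Python scripts to look and compute and a tool call to move; the robot and the scene stay as the last step left them, time stands still between calls to the robot, and variables do not carry over. Pictures are saved under pics/ and viewed, at most 10 in all, crops included, and the job is handed in when it is done.

Besides the shell and the picture viewer there is one more tool, called after ">>>" as a command line: name --pt "numbers of a row" for each row, then --argument value for the rest. play_rows: Moves the arm, as the interface text tells. Its arguments: {"type":"object","properties":{"offset":{"type":"array","items":{"type":"array","items":{"type":"number"}}},"turn":{"type":"array","items":{"type":"number"}},"hand":{"type":"array","items":{"type":"number"}}},"required":["offset","turn","hand"]}

```bash
ls; mkdir -p pics; cat > h.py <<'E'
import numpy as np, cv2
from workcell import manip
def cam(n):
    c=manip.camera(n); c['f']=240/np.tan(np.radians(c['vertical_fov'])/2); return c
def ray(c,u,v,fish=False):
    x,y=(u-c['cx'])/c['f'],(v-c['cy'])/c['f']
    if fish:
        r=np.hypot(x,y); s=np.sin(r)/r if r>1e-9 else 1; d=np.array([x*s,-y*s,-np.cos(r)])
    else: d=np.array([x,-y,-1.])
    E=np.array(c['extrinsics']); return E[:3,3],E[:3,:3]@d
def plane(c,u,v,z,fish=False):
    o,d=ray(c,u,v,fish); return o+d*(z-o[2])/d[2]
def proj(c,p,fish=False):
    E=np.array(c['extrinsics']); q=E[:3,:3].T@(np.array(p)-E[:3,3]); x,y,z=q[0],-q[1],-q[2]
    if fish:
        r=np.hypot(x,y); t=np.arctan2(r,z); x,y=x/r*t,y/r*t
    else: x,y=x/z,y/z
    return c['cx']+c['f']*x,c['cy']+c['f']*y
def save(c,n): cv2.imwrite('pics/'+n,c['img'][:,:,::-1])
E
python3 - <<'E'
from h import *
s=manip.state(); print(s)
for n in('top','scene'):
    c=cam(n); save(c,n+'1.png'); print(n,c['vertical_fov'],c['cx'],c['cy'],np.round(c['extrinsics'],3).tolist(),[k for k in c])
E
```

```text
pics
{'time': 0.0, 'joint_pos': array([-1.50428779e+00,  2.63539069e-01, -4.89335336e-02,  1.25939184e+00,
       -2.47732723e-05,  1.41547246e+00]), 'dq': array([-0.0021808 , -0.0011307 ,  0.00073209, -0.00048868,  0.0008704 ,
        0.00195818]), 'tau': array([-2.03588679e-03, -6.37608147e+01,  3.84568298e+01,  1.35442667e-02,
       -1.64964408e-04, -1.81186999e-05]), 'ee_pos': array([ 0.11546778, -0.5118799 ,  0.24181797]), 'orientation': array([-5.34078746e-04,  9.93854959e-01,  1.10688908e-01,  1.13339338e-05]), 'force': array([ 0.16040434, -0.36554907, -0.36427367]), 'wrist_torque': array([-0.04259799,  0.01415651, -0.03428388]), 'finger_force': 0.0, 'finger_gap': 0.08562440373986384}
top 56.67830721123703 318.4369654542995 242.47414927784263 [[0.027, 0.992, -0.12, 0.426], [-1.0, 0.025, -0.018, -0.029], [-0.015, 0.12, 0.993, 1.004], [0.0, 0.0, 0.0, 1.0]] ['img', 'vertical_fov', 'cx', 'cy', 'extrinsics', 'f']
scene 44.48775541794287 316.6977320941554 246.69111040751392 [[-0.615, 0.453, -0.646, -0.263], [-0.789, -0.33, 0.519, 0.6], [0.022, 0.829, 0.559, 0.796], [0.0, 0.0, 0.0, 1.0]] ['img', 'vertical_fov', 'cx', 'cy', 'extrinsics', 'f']
```

View pics/top1.png

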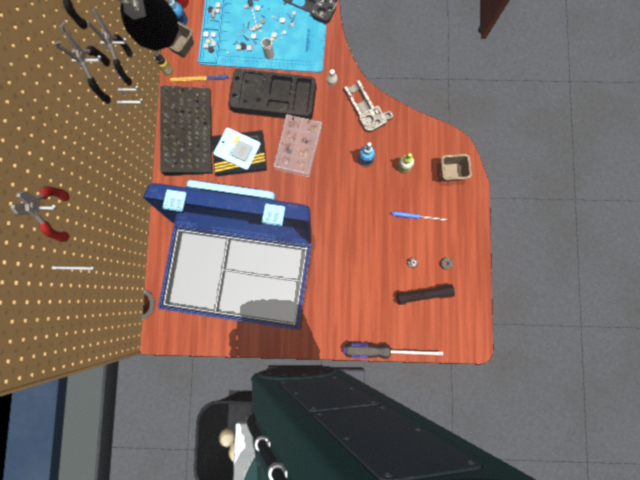

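View pics/scene1.png

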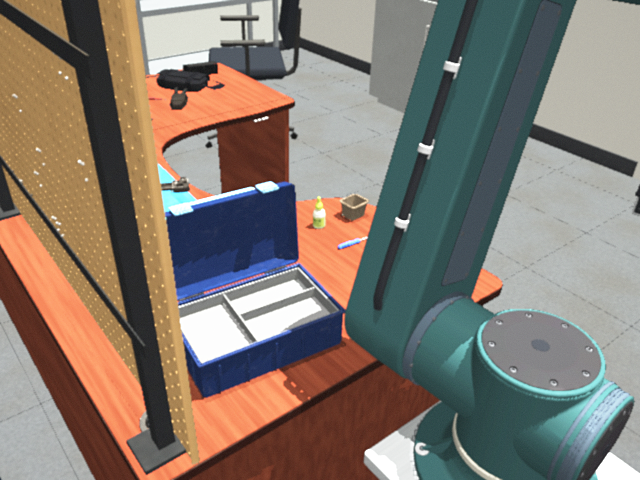

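The top view shows the case at about (235,275), yawed slightly. The torch is at (425,294), the small driver at (420,216), the grommet at (446,263), the gear at (412,263) and the big driver along row 350. In the scene view the lid leans back.

```bash
python3 - <<'E'
from h import *
c=cam('top'); im=c['img'].astype(int)
def blob(m,x0,x1,y0,y1):
    k=np.zeros(m.shape,np.uint8); k[y0:y1,x0:x1]=m[y0:y1,x0:x1]; return k
R,G,B=im[...,0],im[...,1],im[...,2]
def rep(n,k,z):
    pts=np.argwhere(k)[:,::-1].astype(np.float32)
    r=cv2.minAreaRect(pts); bx=cv2.boxPoints(r)
    w=np.array([plane(c,u,v,z)[:2] for u,v in bx]); print(n,len(pts),'px',np.round(r[0],1),'ctr',plane(c,*r[0],z).round(4),'sides',np.linalg.norm(w[1]-w[0]).round(4),np.linalg.norm(w[2]-w[1]).round(4))
    e=(w[1]-w[0]) if np.linalg.norm(w[1]-w[0])>np.linalg.norm(w[2]-w[1]) else w[2]-w[1]
    print('  long axis deg',np.degrees(np.arctan2(e[1],e[0])).round(1), w.round(3).tolist())
notdesk=~((R>1.5*B)&(R>G*1.4)&(R>70))
rep('torch',blob(notdesk,385,470,278,310),.014)
rep('driver',blob(notdesk,385,455,205,226),.006)
rep('grom',blob(notdesk,437,457,252,272),.005)
rep('gear',blob(notdesk,402,422,252,272),.007)
cr=im[170:335,140:320].astype(np.uint8)[:,:,::-1]
cv2.imwrite('pics/case.png',cv2.resize(cr,None,fx=3.6,fy=3.6,interpolation=cv2.INTER_CUBIC))
d=im[190:310,370:470].astype(np.uint8)[:,:,::-1]
cv2.imwrite('pics/tools.png',cv2.resize(d,None,fx=5,fy=5,interpolation=cv2.INTER_CUBIC))
E
```

```text
torch 521 px [425.  293.9] ctr [ 0.4369 -0.2492  0.014 ] sides 0.1256 0.0235
  long axis deg -79.5 [[0.437, -0.186], [0.46, -0.309], [0.437, -0.313], [0.414, -0.19]]
driver 222 px [418.4 216.2] ctr [ 0.6116 -0.2365  0.006 ] sides 0.0135 0.1251
  long axis deg -95.9 [[0.611, -0.173], [0.625, -0.175], [0.612, -0.299], [0.598, -0.298]]
grom 103 px [446.5 263. ] ctr [ 0.507  -0.2994  0.005 ] sides 0.0246 0.0224
  long axis deg -88.5 [[0.518, -0.287], [0.519, -0.312], [0.496, -0.312], [0.495, -0.287]]
gear 76 px [412.3 262.3] ctr [ 0.5065 -0.2225  0.007 ] sides 0.0192 0.0203
  long axis deg -134.4 [[0.507, -0.209], [0.521, -0.222], [0.506, -0.236], [0.493, -0.223]]
```

View pics/case.png

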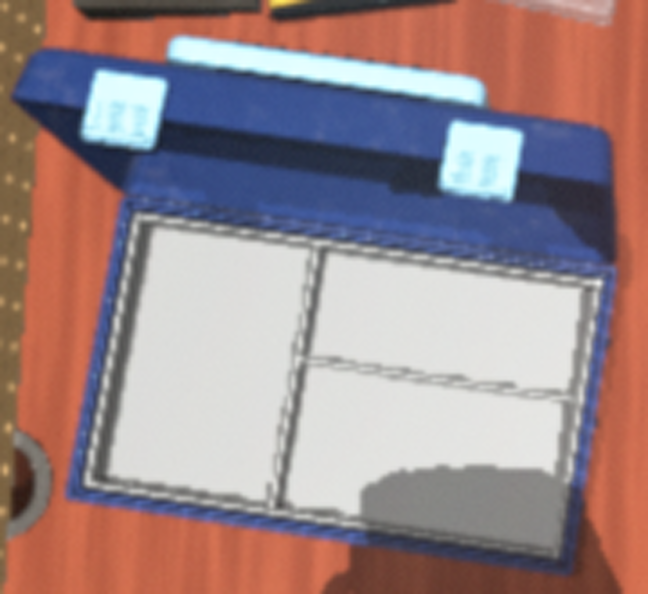

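The crop shows the outer rim corners: FL (68,497), FR (572,572), BR (614,268), BL (127,198). The dividers are clear and all the bays are empty.

```bash
python3 - <<'E'
from h import *
from scipy.optimize import least_squares
c=cam('top')
P=np.array([plane(c,(X+.5)/3.6-.5+140,(Y+.5)/3.6-.5+170,.085)[:2] for X,Y in [(68,497),(572,572),(614,268),(127,198)]])
L=np.array([(-.097,.1465),(-.097,-.1465),(.097,-.1465),(.097,.1465)])
def T(p,l):
    a=p[2];R=np.array([[np.cos(a),-np.sin(a)],[np.sin(a),np.cos(a)]]);return p[:2]+np.atleast_2d(l)@R.T
r=least_squares(lambda p:(T(p,L)-P).ravel(),[.5,.2,0]); print(r.x,np.degrees(r.x[2]),r.fun.reshape(-1,2).round(4).tolist())
p=r.x
# bays: tray inner
xf=-.0835; 
for n,q in dict(div30=(0,.03),cross=(.012,-.06)).items():
    w=T(p,[q])[0]; u,v=proj(c,[*w,.077]); print(n,(u-140)*3.6,(v-170)*3.6)
for n,q in dict(left=(0,.0835),front=(-.034,-.0545),hinge=(.091,0)).items(): print(n,T(p,[q])[0].round(4))
E
```

```text
[ 0.46301387  0.15721694 -0.1182417 ] -6.774750126253572 [[-0.0094, 0.002], [-0.0098, 0.0002], [0.0094, -0.0039], [0.0099, 0.0017]]
div30 294.86781933277126 373.7866274222571
cross 451.14441952217896 375.59942921323676
left [0.4729 0.2401]
front [0.4228 0.1071]
hinge [0.5534 0.1465]
```

```bash
cat >> h.py <<'E'
def go(x,y,z,yaw):
    "print tool-frame offset and turn to reach TCP x,y,z with tool-x yaw"
    s=manip.state(); w,a,b,d=s['orientation']
    from scipy.spatial.transform import Rotation as Q
    R=Q.from_quat([a,b,d,w]).as_matrix(); p=np.array(s['ee_pos']); ps=np.arctan2(R[1,0],R[0,0])
    t=-(yaw-ps); t=(t+np.pi)%(2*np.pi)-np.pi
    print('t',round(s['time'],2),'at',p.round(4),'yaw',ps.round(4),'gap',round(s['finger_gap'],4),'F',np.round(s['force'],1),'j6',s['joint_pos'][5].round(2),'-> off',(R.T@(np.array([x,y,z])-p)).round(4),'turn',round(t,3))
E
python3 -c "
from h import *
go(.437,-.249,.2,1.754)"
```

```text
t 0.2 at [ 0.1155 -0.512   0.242 ] yaw 0.2217 gap 0.0854 F [-0.4 -0.4  0.8] j6 1.42 -> off [ 0.3715 -0.1858  0.0422] turn -1.532
```

>>> play_rows --pt "0.045 -0.022 0.005" --pt "0.09 -0.045 0.01" --pt "0.135 -0.067 0.015" --pt "0.18 -0.09 0.02" --pt "0.22 -0.11 0.025" --turn '[-0.17,-0.34,-0.51,-0.68,-0.85]' --hand '[-1,-1,-1,-0.5,-0.2]'

```text
time: 0.82
ee_pos: [0.307, -0.3551, 0.2171]
orientation: [0.0, 0.858, 0.513, 0.0]
force: [0.4, -0.2, 0.8]
finger_gap: 0.0517
finger_force: 0.0
```

```bash
python3 -c "
from h import *
go(.437,-.249,.2,1.754)"
```

```text
t 0.82 at [ 0.307  -0.3551  0.2171] yaw 1.0777 gap 0.0517 F [ 0.4 -0.2  0.8] j6 1.03 -> off [0.155  0.0643 0.0172] turn -0.676
```

>>> play_rows --pt "0.04 0.017 0.004" --pt "0.08 0.034 0.009" --pt "0.12 0.05 0.013" --pt "0.155 0.064 0.017" --pt "0.155 0.064 0.017" --turn '[-0.17,-0.34,-0.51,-0.676,-0.676]' --hand '[-0.2,-0.2,-0.2,-0.2,-0.2]'

```text
time: 1.45
ee_pos: [0.4374, -0.2495, 0.1998]
orientation: [-0.0, 0.64, 0.768, 0.0]
force: [0.3, -0.8, 0.4]
finger_gap: 0.0514
finger_force: 0.0
```

```bash
python3 - <<'E'
from h import *
go(.437,-.249,.014,1.754)
c=cam('wrist'); save(c,'w1.png')
for p in [(.437,-.249,.014),(.6116,-.2365,.006),(.5065,-.2225,.007),(.507,-.2994,.005)]: print(np.round(proj(c,p,True),1))
E
```

```text
t 1.45 at [ 0.4374 -0.2495  0.1998] yaw 1.7523 gap 0.0514 F [ 0.3 -0.8  0.4] j6 0.71 -> off [ 0.0004 -0.0003  0.1858] turn -0.002
[317.3 216.4]
[494.3 235.4]
[398.7 200.3]
[380.  278.5]
```

View pics/w1.png

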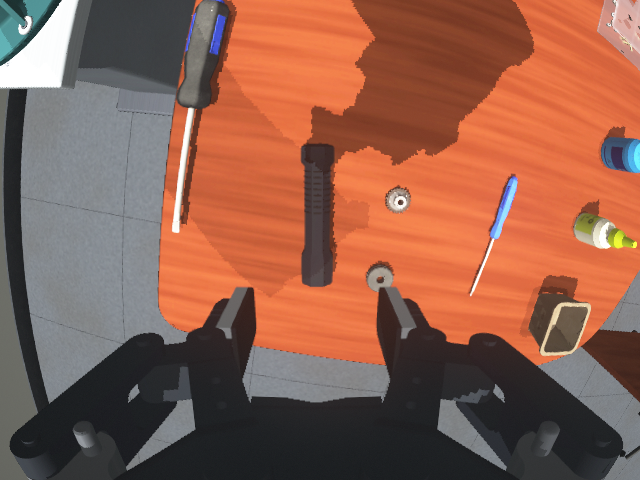

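The torch runs from (318,145) to (316,286) with its middle as predicted. The driver's mid (494,237) matches too. I'll descend and grip.

>>> play_rows --pt "0 0 0.05" --pt "0 0 0.1" --pt "0 0 0.15" --pt "0 0 0.18" --pt "0 0 0.186" --turn '[0,0,0,0,0]' --hand '[-0.2,-0.2,-0.2,-0.2,-0.2]'

```text
time: 2.12
ee_pos: [0.4348, -0.251, 0.0131]
orientation: [-0.001, 0.643, 0.766, -0.0]
force: [-0.2, -0.1, 0.2]
finger_gap: 0.0514
finger_force: 0.0
```

>>> play_rows --pt "0 0 0" --pt "0 0 0" --pt "0 0 0" --pt "0 0 0" --pt "0 0 0" --turn '[0,0,0,0,0]' --hand '[1,1,1,1,1]'

```text
time: 2.75
ee_pos: [0.4368, -0.2517, 0.0156]
orientation: [0.001, 0.642, 0.767, -0.0]
force: [-2.3, -0.1, 9.3]
finger_gap: 0.0266
finger_force: 60.3
```

>>> play_rows --pt "0 0 -0.02" --pt "0 0 -0.06" --pt "0 0 -0.11" --pt "0 0 -0.16" --pt "0 0 -0.186" --turn '[0,0,0,0,0]' --hand '[1,1,1,1,1]'

```text
time: 3.38
ee_pos: [0.4368, -0.2513, 0.2037]
orientation: [0.002, 0.642, 0.767, 0.0]
force: [0.9, -0.1, -1.6]
finger_gap: 0.0267
finger_force: 59.5
```

```bash
python3 - <<'E'
from h import *
go(.473,.24,.2,3.023)
print(manip.state()['finger_force'])
E
```

```text
t 3.38 at [ 0.4368 -0.2513  0.2037] yaw 1.7478 gap 0.0267 F [ 0.9 -0.1 -1.6] j6 0.71 -> off [0.4773 0.1221 0.0025] turn -1.275
59.542083409032784
```

>>> play_rows --pt "0.045 0.012 0" --pt "0.1 0.025 0" --pt "0.155 0.04 0" --pt "0.21 0.055 0" --pt "0.265 0.068 0" --turn '[-0.12,-0.27,-0.42,-0.57,-0.72]' --hand '[1,1,1,1,1]'

```text
time: 4.0
ee_pos: [0.4565, 0.0237, 0.2011]
orientation: [0.001, 0.328, 0.945, 0.0]
force: [0.8, -0.0, -0.9]
finger_gap: 0.0265
finger_force: 59.5
```

```bash
python3 -c "
from h import *
go(.473,.24,.2,3.023)"
```

```text
t 4.0 at [0.4565 0.0237 0.2011] yaw 2.4724 gap 0.0265 F [ 0.8 -0.  -0.9] j6 0.54 -> off [0.1213 0.1799 0.0011] turn -0.551
```

>>> play_rows --pt "0.03 0.045 0" --pt "0.06 0.09 0" --pt "0.09 0.135 0" --pt "0.115 0.17 0" --pt "0.121 0.18 0.001" --turn '[-0.14,-0.28,-0.42,-0.52,-0.551]' --hand '[1,1,1,1,1]'

```text
time: 4.62
ee_pos: [0.4741, 0.2402, 0.1998]
orientation: [0.0, 0.059, 0.998, 0.0]
force: [-0.9, -0.3, -1.4]
finger_gap: 0.0263
finger_force: 59.6
```

```bash
python3 - <<'E'
from h import *
go(.473,.24,.071,3.023)
c=cam('wrist'); save(c,'w2.png')
a=-.1182; R=np.array([[np.cos(a),-np.sin(a)],[np.sin(a),np.cos(a)]])
for q in [(-.075,.0315),(-.075,.1345),(.079,.0315),(.079,.1345)]: print(q,np.round(proj(c,[*(np.array([.461,.157])+R@q),.08],True),0))
E
```

```text
t 4.62 at [0.4741 0.2402 0.1998] yaw 3.0231 gap 0.0263 F [-0.9 -0.3 -1.4] j6 0.43 -> off [ 0.0012 -0.0004  0.1288] turn 0.0
(-0.075, 0.0315) [238. 127.]
(-0.075, 0.1345) [391. 127.]
(0.079, 0.0315) [249. 332.]
(0.079, 0.1345) [381. 332.]
```

View pics/w2.png

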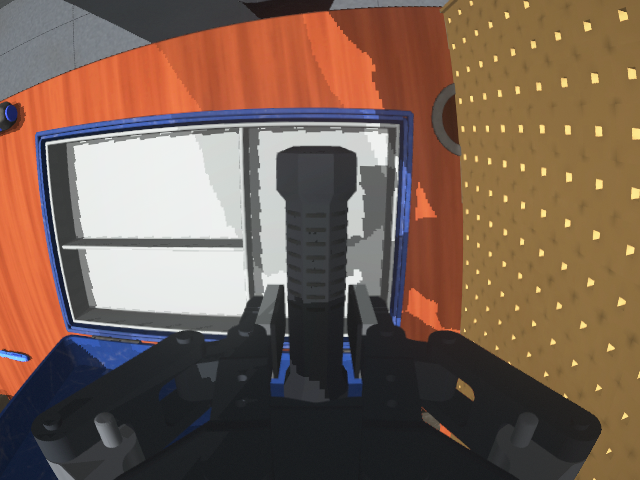

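The torch is centred over the left bay, whose corners are near (255,127) and (393,127). I'll lower it and release with a part opening.

>>> play_rows --pt "0 0 0.035" --pt "0 0 0.075" --pt "0 0 0.105" --pt "0 0 0.12" --pt "0 0 0.127" --turn '[0,0,0,0,0]' --hand '[1,1,1,1,1]'

```text
time: 5.3
ee_pos: [0.4742, 0.237, 0.072]
orientation: [-0.0, 0.062, 0.998, -0.0]
force: [0.7, -1.7, -0.5]
finger_gap: 0.0271
finger_force: 59.5
```

>>> play_rows --pt "0 0 0.002" --pt "0 0 0.002" --pt "0 0 0.001" --pt "0 0 0" --pt "0 0 0" --turn '[0,0,0,0,0]' --hand '[1,1,0.2,-0.1,-0.1]'

```text
time: 5.92
ee_pos: [0.4744, 0.2381, 0.0726]
orientation: [0.0, 0.061, 0.998, 0.0]
force: [-0.0, 0.6, 0.2]
finger_gap: 0.0469
finger_force: 0.0
```

>>> play_rows --pt "0 0 -0.02" --pt "0 0 -0.06" --pt "0 0 -0.11" --pt "0 0 -0.14" --pt "0 0 -0.14" --turn '[0,0,0,0,0]' --hand '[-0.1,-0.1,-0.1,-0.1,-0.1]'

```text
time: 6.55
ee_pos: [0.4752, 0.2384, 0.2143]
orientation: [0.002, 0.061, 0.998, 0.001]
force: [-0.0, 0.1, -0.8]
finger_gap: 0.0467
finger_force: 0.0
```

```bash
python3 - <<'E'
from h import *
go(.6116,-.2365,.2,1.468)
c=cam('wrist'); save(c,'w3.png')
E
```

```text
t 6.55 at [0.4752 0.2384 0.2143] yaw 3.0189 gap 0.0467 F [-0.   0.1 -0.8] j6 0.43 -> off [-0.1934 -0.4547  0.0142] turn 1.551
```

View pics/w3.png

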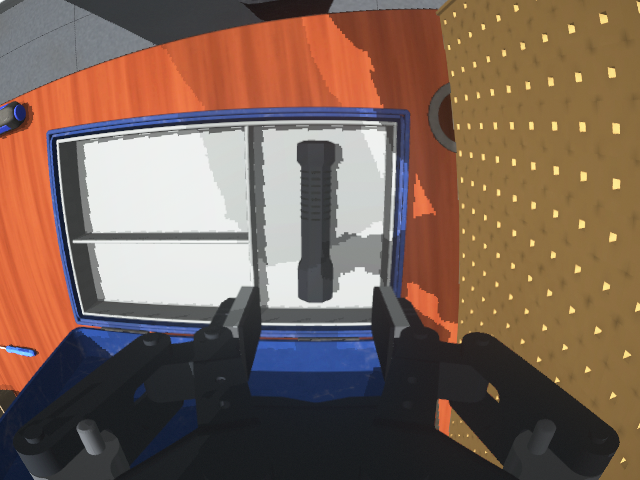

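Torch lies flat and central in the left bay, spanning (317,140) to (315,302). Next is the driver, via a waypoint clear of the lid.

```bash
python3 -c "
from h import *
go(.45,-.04,.21,2.2)"
```

```text
t 6.6 at [0.4746 0.2382 0.2127] yaw 3.0188 gap 0.047 F [ 0.1  0.5 -0.7] j6 0.43 -> off [-0.0096 -0.2791  0.0026] turn 0.819
```

>>> play_rows --pt "-0.004 -0.055 0" --pt "-0.008 -0.11 0" --pt "-0.01 -0.165 0" --pt "-0.01 -0.22 0" --pt "-0.01 -0.279 0" --turn '[0.16,0.32,0.48,0.65,0.819]' --hand '[-0.1,0.1,0.3,0.3,0.3]'

```text
time: 7.22
ee_pos: [0.4491, -0.0415, 0.2111]
orientation: [-0.001, 0.456, 0.89, -0.0]
force: [1.4, -0.7, 0.7]
finger_gap: 0.0302
finger_force: 0.0
```

```bash
python3 -c "
from h import *
go(.6116,-.2365,.16,1.468)"
```

```text
t 7.22 at [ 0.4491 -0.0415  0.2111] yaw 2.1947 gap 0.0302 F [ 1.4 -0.7  0.7] j6 0.67 -> off [-0.2533  0.0181  0.0508] turn 0.727
```

>>> play_rows --pt "-0.05 0.003 0" --pt "-0.1 0.007 0.01" --pt "-0.15 0.011 0.025" --pt "-0.205 0.015 0.04" --pt "-0.253 0.018 0.051" --turn '[0.15,0.3,0.45,0.6,0.727]' --hand '[0.3,0.3,0.3,0.3,0.3]'

```text
time: 7.85
ee_pos: [0.6139, -0.2354, 0.1588]
orientation: [-0.001, 0.743, 0.67, -0.0]
force: [-0.1, 0.1, 0.6]
finger_gap: 0.0297
finger_force: 0.0
```

```bash
python3 - <<'E'
from h import *
c=cam('wrist'); save(c,'w4.png')
im=c['img'].astype(int); R,G,B=im[...,0],im[...,1],im[...,2]
u0,v0=proj(c,[.6116,-.2365,.006],True); print('pred',u0,v0)
m=(~((R>1.5*B)&(R>G*1.4)&(R>50))).astype(np.uint8)
n,l,st,ce=cv2.connectedComponentsWithStats(m)
yy,xx=np.nonzero((l>0)&(np.hypot(*np.meshgrid(np.arange(640)-u0,np.arange(480)-v0))<25))
k=np.bincount(l[yy,xx]).argmax(); print(st[k],ce[k])
P=np.argwhere(l==k)[:,::-1]; W=np.array([plane(c,u,v,.006,True)[:2] for u,v in P])
r=cv2.minAreaRect(W.astype(np.float32)*1000); print(r)
Bm=(l==k)&(B>R+40); W2=np.array([plane(c,u,v,.006,True)[:2] for v,u in np.argwhere(Bm)])
print('blue',cv2.minAreaRect(W2.astype(np.float32)*1000))
go(.6137,-.2166,.013,1.468)
E
```

```text
pred 315.5622398692265 227.02905861739757
[ 308  148   16  156 1383] [315.85249458 203.40636298]
((611.5049438476562, -238.5100555419922), (127.69181823730469, 11.501803398132324), 84.25301361083984)
blue ((614.5978393554688, -207.32785034179688), (63.49380111694336, 10.059408187866211), 84.21381378173828)
t 7.9 at [ 0.616  -0.2391  0.1565] yaw 1.4598 gap 0.0294 F [-5.5 -2.4 -4. ] j6 1.19 -> off [ 0.0221 -0.0044  0.1435] turn -0.008
```

View pics/w4.png

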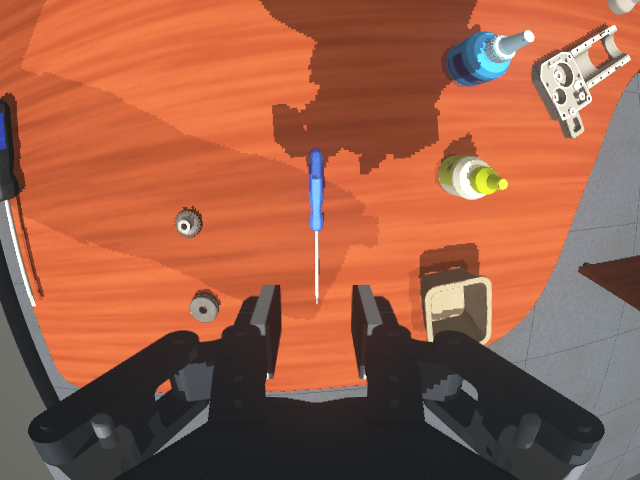

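The driver sits at rows 150–303 near column 316, clear of the bin, with the gripper beside it.

```bash
python3 - <<'E'
from h import *
cam('wrist')
go(.6135,-.2186,.013,1.470)
E
```

```text
t 7.95 at [ 0.6144 -0.2369  0.1571] yaw 1.4671 gap 0.0296 F [-1.7  0.4 -0.9] j6 1.18 -> off [ 0.018  -0.0023  0.1441] turn -0.003
```

>>> play_rows --pt "0.01 0 0.03" --pt "0.018 -0.001 0.07" --pt "0.018 -0.001 0.09" --pt "0.018 -0.001 0.1" --pt "0.018 -0.001 0.1" --turn '[0,0,0,0,0]' --hand '[0.3,0.3,0.3,0.3,0.3]'

```text
time: 8.57
ee_pos: [0.6138, -0.2158, 0.0608]
orientation: [-0.001, 0.741, 0.672, -0.0]
force: [-0.4, -0.7, 0.4]
finger_gap: 0.0301
finger_force: 0.0
```

```bash
python3 - <<'E'
from h import *
go(.6135,-.2186,.013,1.470)
E
```

```text
t 8.57 at [ 0.6138 -0.2158  0.0608] yaw 1.4731 gap 0.0301 F [-0.4 -0.7  0.4] j6 1.21 -> off [-0.0029  0.      0.0478] turn 0.003
```

>>> play_rows --pt "-0.002 0 0.015" --pt "-0.002 0 0.035" --pt "-0.002 0 0.044" --pt "-0.002 0 0.045" --pt "-0.002 0 0.045" --turn '[0,0,0,0,0]' --hand '[0.3,0.3,0.3,0.3,0.5]'

```text
time: 9.2
ee_pos: [0.6143, -0.2183, 0.0168]
orientation: [0.0, 0.741, 0.672, 0.0]
force: [-0.8, -0.1, -0.8]
finger_gap: 0.0213
finger_force: 0.0
```

>>> play_rows --pt "0 0 0" --pt "0 0 0" --pt "0 0 0" --pt "0 0 0" --pt "0 0 0" --turn '[0,0,0,0,0]' --hand '[1,1,1,1,1]'

```text
time: 9.82
ee_pos: [0.6144, -0.2183, 0.017]
orientation: [0.001, 0.741, 0.672, 0.0]
force: [-0.0, -0.3, 5.6]
finger_gap: 0.0063
finger_force: 53.0
```

>>> play_rows --pt "0 0 -0.02" --pt "0 0 -0.06" --pt "0 0 -0.11" --pt "0 0 -0.16" --pt "0 0 -0.18" --turn '[0,0,0,0,0]' --hand '[1,1,1,1,1]'

```text
time: 10.45
ee_pos: [0.6148, -0.2184, 0.1996]
orientation: [0.002, 0.741, 0.672, 0.001]
force: [-1.9, 0.8, -0.7]
finger_gap: -0.0003
finger_force: 0.0
```

```bash
python3 - <<'E'
from h import *
go(.45,-.04,.2,1.453)
E
```

```text
t 10.45 at [ 0.6148 -0.2184  0.1996] yaw 1.4728 gap -0.0003 F [-1.9  0.8 -0.7] j6 1.2 -> off [ 0.1614 -0.1814 -0.0013] turn 0.02
```

>>> play_rows --pt "0 0 0.01" --pt "0 0 0.02" --pt "0 0 0.03" --pt "0 0 0.04" --pt "0 0 0.04" --turn '[0,0,0,0,0]' --hand '[0.5,0.3,0.3,0.3,0.3]'

```text
time: 11.08
ee_pos: [0.6135, -0.2178, 0.155]
orientation: [-0.001, 0.741, 0.672, -0.0]
force: [0.3, -0.1, 0.6]
finger_gap: 0.0297
finger_force: 0.0
```

```bash
python3 - <<'E'
from h import *
c=cam('wrist')
im=c['img'].astype(int); R,G,B=im[...,0],im[...,1],im[...,2]
m=((B>R+40)&(B>80)).astype(np.uint8); m[:, :250]=0; m[:,380:]=0; m[320:]=0
W=np.array([plane(c,u,v,.006,True)[:2] for v,u in np.argwhere(m)])
print('blue',len(W),cv2.minAreaRect(W.astype(np.float32)*1000))
cv2.imwrite('pics/w5.png',cv2.resize(im[60:310,200:440].astype(np.uint8)[:,:,::-1],None,fx=2,fy=2))
go(.6135,-.2186,.013,1.470)
E
```

```text
blue 1038 ((613.365478515625, -207.41168212890625), (64.0172348022461, 10.250935554504395), 84.10828399658203)
t 11.12 at [ 0.6138 -0.2179  0.1558] yaw 1.4728 gap 0.0299 F [ 0.3 -0.4 -0.3] j6 1.2 -> off [-7.000e-04 -1.000e-04  1.428e-01] turn 0.003
```

View pics/w5.png

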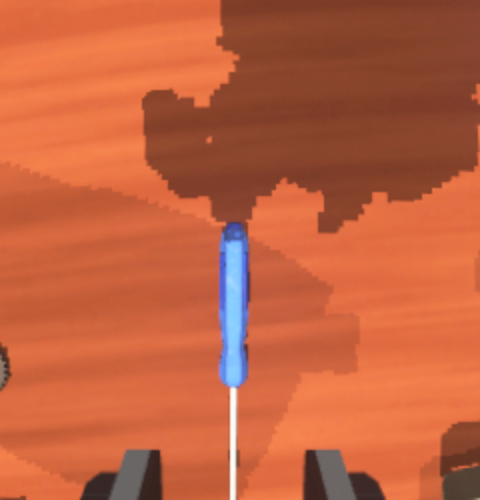

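The driver is unmoved, with its handle intact at crop rows 222–387 and a narrower waist near row 350. I'll grip lower and further up the handle.

>>> play_rows --pt "0.006 -0.001 0.04" --pt "0.006 -0.001 0.08" --pt "0.006 -0.001 0.11" --pt "0.006 -0.001 0.12" --pt "0.006 -0.001 0.12" --turn '[0,0,0,0,0]' --hand '[0.3,0.3,0.3,0.5,0.5]'

```text
time: 11.75
ee_pos: [0.6138, -0.2121, 0.0367]
orientation: [0.0, 0.741, 0.672, 0.0]
force: [-0.3, -0.4, 0.7]
finger_gap: 0.0212
finger_force: 0.0
```

```bash
python3 - <<'E'
from h import *
go(.6129,-.2124,.012,1.470)
E
```

```text
t 11.75 at [ 0.6138 -0.2121  0.0367] yaw 1.4728 gap 0.0212 F [-0.3 -0.4  0.7] j6 1.21 -> off [-0.0004 -0.0009  0.0247] turn 0.003
```

>>> play_rows --pt "0 -0.001 0.015" --pt "0 -0.001 0.024" --pt "0 -0.001 0.025" --pt "0 -0.001 0.025" --pt "0 -0.001 0.025" --turn '[0,0,0,0,0]' --hand '[0.5,0.5,0.5,1,1]'

```text
time: 12.38
ee_pos: [0.6129, -0.212, 0.0116]
orientation: [0.0, 0.741, 0.672, 0.0]
force: [0.9, 1.0, 5.2]
finger_gap: 0.0079
finger_force: 59.8
```

>>> play_rows --pt "0 0 0" --pt "0 0 0" --pt "0 0 0" --turn '[0,0,0]' --hand '[1,1,1]'

```text
time: 12.75
ee_pos: [0.6129, -0.212, 0.0115]
orientation: [0.0, 0.741, 0.672, 0.0]
force: [-0.2, 0.2, 6.2]
finger_gap: 0.0085
finger_force: 60.0
```

Better gap and steady force. I'll lift gently.

>>> play_rows --pt "0 0 -0.005" --pt "0 0 -0.015" --pt "0 0 -0.03" --pt "0 0 -0.05" --pt "0 0 -0.07" --turn '[0,0,0,0,0]' --hand '[1,1,1,1,1]'

```text
time: 13.38
ee_pos: [0.6127, -0.2119, 0.0829]
orientation: [0.0, 0.741, 0.672, 0.0]
force: [0.3, -0.5, 0.1]
finger_gap: 0.0083
finger_force: 58.7
```

>>> play_rows --pt "0 0 -0.03" --pt "0 0 -0.07" --pt "0 0 -0.1" --pt "0 0 -0.12" --pt "0 0 -0.12" --turn '[0,0,0,0,0]' --hand '[1,1,1,1,1]'

```text
time: 14.0
ee_pos: [0.6132, -0.2122, 0.2033]
orientation: [0.001, 0.741, 0.672, 0.001]
force: [0.5, 0.3, 0.2]
finger_gap: 0.0079
finger_force: 58.7
```

```bash
python3 - <<'E'
from h import *
c=cam('wrist'); save(c,'w6.png')
go(.45,-.08,.2,1.453)
E
```

```text
t 14.05 at [ 0.6128 -0.2119  0.2019] yaw 1.4728 gap 0.0077 F [ 0.6 -0.   0.1] j6 1.21 -> off [ 0.1154 -0.1749  0.0016] turn 0.02
```

View pics/w6.png

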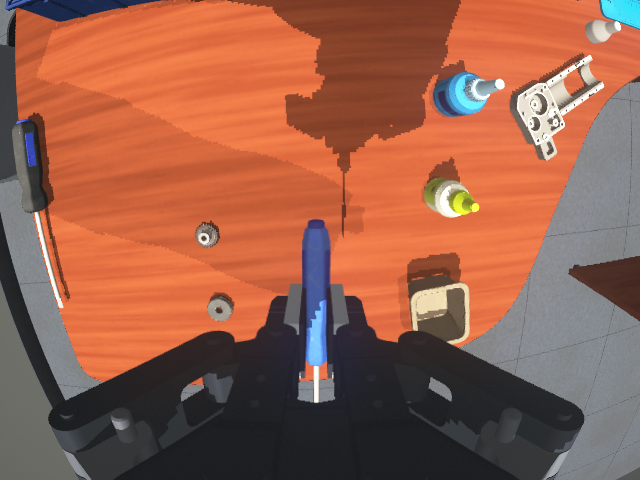

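The driver is held level and aligned in the grip, at columns 303–330. Moving to the front bay via a waypoint.

>>> play_rows --pt "0.022 -0.034 0" --pt "0.05 -0.075 0" --pt "0.078 -0.118 0" --pt "0.105 -0.158 0" --pt "0.116 -0.175 0" --turn '[0.01,0.02,0.02,0.02,0.02]' --hand '[1,1,1,1,1]'

```text
time: 14.68
ee_pos: [0.4473, -0.0777, 0.2006]
orientation: [-0.001, 0.747, 0.664, -0.0]
force: [0.2, -0.2, -0.9]
finger_gap: 0.0078
finger_force: 58.8
```

```bash
python3 - <<'E'
from h import *
go(.426,.134,.17,1.453)
E
```

```text
t 14.68 at [ 0.4473 -0.0777  0.2006] yaw 1.4535 gap 0.0078 F [ 0.2 -0.2 -0.9] j6 1.34 -> off [ 0.2078 -0.0459  0.0308] turn 0.0
```

>>> play_rows --pt "0.05 -0.011 0" --pt "0.105 -0.023 0" --pt "0.16 -0.035 0.01" --pt "0.2 -0.044 0.025" --pt "0.208 -0.046 0.03" --turn '[0,0,0,0,0]' --hand '[1,1,1,1,1]'

```text
time: 15.3
ee_pos: [0.4272, 0.1344, 0.1699]
orientation: [-0.001, 0.747, 0.665, -0.001]
force: [0.1, -0.4, 0.2]
finger_gap: 0.0081
finger_force: 58.8
```

>>> play_rows --pt "0 0 0.02" --pt "0 0 0.05" --pt "0 0 0.075" --pt "0 0 0.085" --pt "0 0 0.085" --turn '[0,0,0,0,0]' --hand '[1,1,1,1,1]'

```text
time: 15.92
ee_pos: [0.4284, 0.1323, 0.0861]
orientation: [-0.0, 0.748, 0.664, -0.0]
force: [-0.2, -0.8, 0.6]
finger_gap: 0.0079
finger_force: 58.8
```

```bash
python3 - <<'E'
from h import *
go(.426,.134,.067,1.453)
E
```

```text
t 15.93 at [0.4284 0.1323 0.0861] yaw 1.4523 gap 0.0079 F [-0.2 -0.8  0.6] j6 1.81 -> off [ 0.0015 -0.0026  0.0191] turn -0.001
```

>>> play_rows --pt "0.001 -0.002 0.008" --pt "0.001 -0.002 0.015" --pt "0.001 -0.002 0.019" --pt "0.001 -0.002 0.019" --pt "0.001 -0.002 0.019" --turn '[0,0,0,0,0]' --hand '[1,1,1,1,1]'

```text
time: 16.55
ee_pos: [0.4269, 0.1339, 0.0674]
orientation: [0.0, 0.748, 0.664, 0.0]
force: [-0.3, -0.8, 0.4]
finger_gap: 0.008
finger_force: 58.8
```

>>> play_rows --pt "0 0 0" --pt "0 0 0" --pt "0 0 0" --pt "0 0 -0.01" --pt "0 0 -0.03" --turn '[0,0,0,0,0]' --hand '[0.7,0.4,0.4,0.4,0.4]'

```text
time: 17.18
ee_pos: [0.4264, 0.1338, 0.0978]
orientation: [-0.0, 0.748, 0.664, -0.0]
force: [0.4, 0.8, 0.4]
finger_gap: 0.0258
finger_force: 0.0
```

>>> play_rows --pt "0 0 -0.05" --pt "0 0 -0.11" --pt "0 0 -0.17" --pt "0 0 -0.22" --pt "0 0 -0.22" --turn '[0,0,0,0,0]' --hand '[0.4,0,-0.5,-1,-1]'

```text
time: 17.8
ee_pos: [0.4277, 0.134, 0.3211]
orientation: [0.002, 0.748, 0.664, 0.003]
force: [0.2, 1.0, -0.1]
finger_gap: 0.0854
finger_force: 0.0
```

```bash
python3 - <<'E'
from h import *
c=cam('wrist'); save(c,'w7.png')
im=c['img'].astype(int)
a=-.1182; Rm=np.array([[np.cos(a),-np.sin(a)],[np.sin(a),np.cos(a)]]); o=np.array([.461,.157])
hsv=cv2.cvtColor(c['img'],cv2.COLOR_RGB2HSV)
# blue pixels inside the front bay, in case coordinates at tray-floor height
pts=[]
for v in range(480):
  for u in range(640):
    if hsv[v,u,1]>120 and 95<hsv[v,u,0]<130:
      q=Rm.T@(plane(c,u,v,.06,True)[:2]-o)
      if -.068<q[0]<.004 and -.125<q[1]<.02: pts.append(q*1000)
print(len(pts),cv2.minAreaRect(np.array(pts,np.float32)) if pts else '')
# lid_edge at joint 1.676 and hover above
th=1.676; H=np.array([.091,.086]); d=np.array([-np.cos(th),np.sin(th)]); n=np.array([np.sin(th),np.cos(th)])
e=H+.175*d+.0235*n; print('edge case x,z',e, 'world',o+Rm@[e[0],0])
go(*(o+Rm@[e[0],0]),.36,1.453)
t=cam('top'); save(t,'top2.png')
for s in(-.0215,.0215):
  q=e+s*n; print(s,[np.round(proj(t,[*(o+Rm@[q[0],y]),q[1]]),0) for y in(-.078,0,.078)])
E
```

```text
477 ((-31.925256729125977, -21.891849517822266), (63.0087776184082, 9.516791343688965), 89.76563262939453)
edge case x,z [0.13274677 0.25756473] world [0.59282053 0.14134584]
t 17.85 at [0.4272 0.1339 0.319 ] yaw 1.4528 gap 0.085 F [ 0.3 -0.2 -0.7] j6 1.81 -> off [ 0.0269  0.1638 -0.0405] turn -0.0
-0.0215 [array([271., 214.]), array([226., 207.]), array([181., 201.])]
0.0215 [array([275., 190.]), array([230., 184.]), array([186., 178.])]
```

```bash
python3 - <<'E'
import cv2,numpy as np
a=cv2.imread('pics/w7.png'); b=cv2.imread('pics/top2.png')
a=cv2.resize(a,(400,300)); b=cv2.resize(b[170:335,140:360],(400,300),interpolation=cv2.INTER_CUBIC)
cv2.imwrite('pics/both.png',np.hstack([a,b]))
E
```

View pics/both.png

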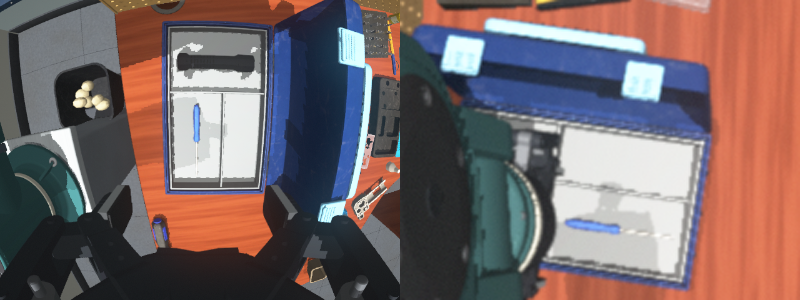

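The left panel shows the torch in the left bay and the driver flat in the front bay, with both clear of the gripper. The measured blue handle centre at case y = -22 mm matches the driver's mid at the bay centre. Next is the lid.

>>> play_rows --pt "0.005 0.03 -0.01" --pt "0.012 0.075 -0.01" --pt "0.02 0.12 -0.01" --pt "0.025 0.155 -0.01" --pt "0.027 0.164 -0.01" --turn '[0,0,0,0,0]' --hand '[-1,-0.8,-0.6,-0.5,-0.5]'

```text
time: 18.52
ee_pos: [0.5939, 0.1412, 0.325]
orientation: [-0.001, 0.748, 0.664, -0.001]
force: [-1.1, -1.0, -0.3]
finger_gap: 0.0643
finger_force: 0.0
```

```bash
python3 - <<'E'
from h import *
c=cam('wrist'); save(c,'w8.png')
go(.5928,.1413,.24,1.453)
# bar (cyan/white) blob position in wrist view vs predicted
hsv=cv2.cvtColor(c['img'],cv2.COLOR_RGB2HSV)
a=-.1182; Rm=np.array([[np.cos(a),-np.sin(a)],[np.sin(a),np.cos(a)]]); o=np.array([.461,.157])
H=np.array([.091,.086])
for th in (1.5,1.6,1.676):
  d=np.array([-np.cos(th),np.sin(th)]); n=np.array([np.sin(th),np.cos(th)])
  for nm,(l,s) in dict(rim=(0,-.0215),barin=(-.003,.0085),barout=(-.003,.0215)).items():
    q=H+(.175+l)*d+(.0235+s)*n; print(th,nm,[np.round(proj(c,[*(o+Rm@[q[0],y]),q[1]],True)).tolist() for y in(-.07,0,.07)])
m=((hsv[...,0]>80)&(hsv[...,0]<105)&(hsv[...,2]>200)&(hsv[...,1]<120)).astype(np.uint8)
n,l,st,ce=cv2.connectedComponentsWithStats(m)
for k in range(1,n):
  if st[k,4]>300: print('light blob',st[k],ce[k].round())
m=((hsv[...,0]>105)&(hsv[...,0]<130)&(hsv[...,1]>120)).astype(np.uint8)
n,l,st,ce=cv2.connectedComponentsWithStats(m)
for k in range(1,n):
  if st[k,4]>500: print('blue blob',st[k],ce[k].round())
E
```

```text
t 18.57 at [0.5938 0.1413 0.3253] yaw 1.4525 gap 0.0643 F [-0.  -0.4 -0.9] j6 1.79 -> off [-0.0001 -0.0008  0.0853] turn -0.001
1.5 rim [[236.0, 364.0], [225.0, 262.0], [219.0, 137.0]]
1.5 barin [[282.0, 365.0], [278.0, 262.0], [275.0, 135.0]]
1.5 barout [[303.0, 366.0], [301.0, 262.0], [299.0, 134.0]]
1.6 rim [[263.0, 365.0], [255.0, 262.0], [251.0, 135.0]]
1.6 barin [[310.0, 363.0], [309.0, 260.0], [308.0, 134.0]]
1.6 barout [[330.0, 362.0], [331.0, 260.0], [332.0, 134.0]]
1.676 rim [[283.0, 365.0], [279.0, 262.0], [276.0, 135.0]]
1.676 barin [[330.0, 360.0], [331.0, 258.0], [332.0, 134.0]]
1.676 barout [[349.0, 358.0], [353.0, 257.0], [356.0, 135.0]]
light blob [ 240   70   65   80 3607] [274. 103.]
light blob [ 413  106   70   85 3391] [447. 148.]
light blob [333 123  19  64 791] [342. 146.]
light blob [ 329  205   23  158 2990] [339. 283.]
light blob [  15  224   68  149 1015] [ 42. 267.]
light blob [ 253  368   54   33 1474] [281. 383.]
blue blob [  116     0   212   403 19140] [280. 194.]
```

Observed bar columns 329–352 match the prediction for 1.676 rad. I'll descend astride the lid edge.

>>> play_rows --pt "0 0 0.02" --pt "0 0 0.045" --pt "0 0 0.068" --pt "0 0 0.082" --pt "0 0 0.085" --turn '[0,0,0,0,0]' --hand '[-0.5,-0.5,-0.5,-0.5,-0.5]'

```text
time: 19.2
ee_pos: [0.592, 0.1414, 0.2419]
orientation: [-0.0, 0.748, 0.664, -0.0]
force: [-0.3, -0.1, 0.1]
finger_gap: 0.0642
finger_force: 0.0
```

```bash
python3 - <<'E'
from h import *
a=-.1182; Rm=np.array([[np.cos(a),-np.sin(a)],[np.sin(a),np.cos(a)]]); o=np.array([.461,.157])
s=manip.state();print('case xy',Rm.T@(s['ee_pos'][:2]-o))
go(*(o+Rm@[.037,0]),.225,1.453)
E
```

```text
case xy [ 1.31944228e-01 -7.48141046e-05]
t 19.2 at [0.592  0.1414 0.2419] yaw 1.4529 gap 0.0642 F [-0.3 -0.1  0.1] j6 1.79 -> off [ 0.0001 -0.0949  0.017 ] turn -0.0
```

>>> play_rows --pt "0 -0.006 0" --pt "0 -0.014 0" --pt "0 -0.022 0" --pt "0 -0.03 0" --pt "0 -0.036 0" --turn '[0,0,0,0,0]' --hand '[-0.5,-0.5,-0.5,-0.5,-0.5]'

```text
time: 19.82
ee_pos: [0.5565, 0.1457, 0.2425]
orientation: [0.0, 0.748, 0.664, 0.0]
force: [1.4, 0.2, 1.8]
finger_gap: 0.0639
finger_force: 0.5
```

>>> play_rows --pt "0 -0.006 0" --pt "0 -0.012 0.001" --pt "0 -0.018 0.002" --pt "0 -0.024 0.003" --pt "0 -0.03 0.004" --turn '[0,0,0,0,0]' --hand '[-0.5,-0.5,-0.5,-0.5,-0.5]'

```text
time: 20.45
ee_pos: [0.5268, 0.1492, 0.2381]
orientation: [-0.0, 0.748, 0.664, -0.0]
force: [0.3, -0.9, 0.2]
finger_gap: 0.064
finger_force: 0.1
```

```bash
python3 - <<'E'
from h import *
a=-.1182; Rm=np.array([[np.cos(a),-np.sin(a)],[np.sin(a),np.cos(a)]]); o=np.array([.461,.157])
go(*(o+Rm@[.037,0]),.225,1.453)
c=cam('wrist'); hsv=cv2.cvtColor(c['img'],cv2.COLOR_RGB2HSV)
H=np.array([.091,.086])
for th in (1.1,1.2,1.3,1.4,1.5):
  d=np.array([-np.cos(th),np.sin(th)]); n=np.array([np.sin(th),np.cos(th)])
  for nm,(l,s) in dict(bari=(-.003,.0085),baro=(-.003,.0215)).items():
    q=H+(.175+l)*d+(.0235+s)*n; print(th,nm,[np.round(proj(c,[*(o+Rm@[q[0],y]),q[1]],True)).tolist() for y in(-.04,.04)])
m=((hsv[...,0]>80)&(hsv[...,0]<105)&(hsv[...,2]>150)&(hsv[...,1]<120)).astype(np.uint8)
n,l,st,ce=cv2.connectedComponentsWithStats(m)
for k in range(1,n):
  if st[k,4]>300: print('light blob',st[k],ce[k].round())
E
```

```text
t 20.45 at [0.5268 0.1492 0.2381] yaw 1.4528 gap 0.064 F [ 0.3 -0.9  0.2] j6 1.82 -> off [ 0.     -0.0292  0.0131] turn -0.0
1.1 bari [[260.0, 416.0], [244.0, 227.0]]
1.1 baro [[286.0, 426.0], [277.0, 231.0]]
1.2 bari [[300.0, 424.0], [295.0, 230.0]]
1.2 baro [[331.0, 432.0], [335.0, 234.0]]
1.3 bari [[344.0, 427.0], [352.0, 232.0]]
1.3 baro [[376.0, 432.0], [394.0, 235.0]]
1.4 bari [[387.0, 427.0], [408.0, 232.0]]
1.4 baro [[419.0, 428.0], [449.0, 234.0]]
1.5 bari [[428.0, 421.0], [459.0, 232.0]]
1.5 baro [[458.0, 420.0], [495.0, 233.0]]
light blob [  194    14   113   121 12360] [251.  76.]
light blob [  353   104    57   301 11369] [381. 244.]
light blob [ 494  107   72   99 3878] [529. 156.]
light blob [231 139  26  33 307] [245. 154.]
light blob [215 213  39  47 674] [233. 236.]
light blob [168 234  37  37 564] [189. 252.]
light blob [   4  239   72  138 1488] [ 34. 281.]
light blob [217 247  38  30 466] [238. 264.]
light blob [ 31 312  32  82 677] [ 47. 351.]
light blob [  7 399  38  19 324] [ 28. 406.]
```

>>> play_rows --pt "0 -0.004 0.002" --pt "0 -0.008 0.004" --pt "0 -0.012 0.006" --pt "0 -0.016 0.007" --pt "0 -0.02 0.009" --turn '[0,0,0,0,0]' --hand '[-0.5,-0.5,-0.5,-0.5,-0.5]'

```text
time: 21.12
ee_pos: [0.5071, 0.1515, 0.2292]
orientation: [-0.0, 0.748, 0.664, -0.0]
force: [-1.4, 0.2, -1.0]
finger_gap: 0.0641
finger_force: 0.3
```

>>> play_rows --pt "0 -0.003 0.001" --pt "0 -0.006 0.003" --pt "0 -0.009 0.004" --pt "0 -0.009 0.004" --pt "0 -0.009 0.004" --turn '[0,0,0,0,0]' --hand '[-0.5,-0.5,-0.5,-0.5,-0.5]'

```text
time: 21.75
ee_pos: [0.4985, 0.1525, 0.2253]
orientation: [-0.0, 0.748, 0.664, -0.0]
force: [-2.0, -0.5, 0.4]
finger_gap: 0.0641
finger_force: 0.8
```

```bash
cat > lid.py <<'E'
from h import *
a=-.1182; Rm=np.array([[np.cos(a),-np.sin(a)],[np.sin(a),np.cos(a)]]); o=np.array([.461,.157])
go(*(o+Rm@[.037,0]),.225,1.453)
s=manip.state(); print('pad',s['finger_force'])
c=cam('wrist'); hsv=cv2.cvtColor(c['img'],cv2.COLOR_RGB2HSV)
H=np.array([.091,.086])
for th in (.95,1.0,1.05,1.1,1.15,1.2):
  d=np.array([-np.cos(th),np.sin(th)]); n=np.array([np.sin(th),np.cos(th)])
  for nm,(l,s) in dict(bari=(-.003,.0085),baro=(-.025,.0215)).items():
    q=H+(.175+l)*d+(.0235+s)*n; print(th,nm,[np.round(proj(c,[*(o+Rm@[q[0],y]),q[1]],True)).tolist() for y in(-.04,.04,.06)])
m=((hsv[...,0]>80)&(hsv[...,0]<105)&(hsv[...,2]>150)&(hsv[...,1]<120)).astype(np.uint8)
n,l,st,ce=cv2.connectedComponentsWithStats(m)
for k in range(1,n):
  if st[k,4]>2500:
    print('light blob',st[k],ce[k].round(),[(r,np.nonzero(l[r]==k)[0][[0,-1]].tolist()) for r in(160,200,230,260) if (l[r]==k).any()])
E
python3 lid.py
```

```text
t 21.75 at [0.4985 0.1525 0.2253] yaw 1.4528 gap 0.0641 F [-2.  -0.5  0.4] j6 1.83 -> off [ 0.     -0.0007  0.0003] turn -0.0
pad 0.804997212253511
0.95 bari [[268.0, 422.0], [254.0, 230.0], [252.0, 166.0]]
0.95 baro [[325.0, 406.0], [328.0, 222.0], [328.0, 163.0]]
1.0 bari [[287.0, 428.0], [278.0, 232.0], [277.0, 166.0]]
1.0 baro [[343.0, 410.0], [350.0, 224.0], [351.0, 164.0]]
1.05 bari [[308.0, 434.0], [305.0, 235.0], [305.0, 167.0]]
1.05 baro [[362.0, 412.0], [374.0, 225.0], [375.0, 164.0]]
1.1 bari [[329.0, 439.0], [334.0, 237.0], [334.0, 168.0]]
1.1 baro [[380.0, 414.0], [397.0, 226.0], [400.0, 165.0]]
1.15 bari [[352.0, 442.0], [364.0, 240.0], [366.0, 169.0]]
1.15 baro [[399.0, 415.0], [421.0, 227.0], [424.0, 166.0]]
1.2 bari [[375.0, 445.0], [395.0, 241.0], [398.0, 170.0]]
1.2 baro [[417.0, 415.0], [443.0, 228.0], [447.0, 168.0]]
light blob [ 154   20   86  160 9177] [198.  85.] [(160, [189, 209])]
light blob [  301    99   106   304 14646] [329. 225.] [(160, [301, 366]), (200, [301, 343]), (230, [302, 342]), (260, [302, 339])]
```

The lid is at about 1.045 rad, resting on the front finger. I'll settle, check and hand in.

>>> play_rows --pt "0 0 0" --pt "0 0 0" --pt "0 0 0" --pt "0 0 0" --pt "0 0 0" --turn '[0,0,0,0,0]' --hand '[-0.5,-0.5,-0.5,-0.5,-0.5]'

```text
time: 22.42
ee_pos: [0.4985, 0.1526, 0.2253]
orientation: [0.0, 0.748, 0.664, 0.0]
force: [-0.6, -0.2, 1.0]
finger_gap: 0.0643
finger_force: 0.7
```

```bash
python3 lid.py | egrep "^t|pad|1.05|blob"; python3 -c "
from h import *
print(manip.state()['force'].round(2)); print(manip.finish_job())"
```

```text
t 22.43 at [0.4985 0.1526 0.2253] yaw 1.4528 gap 0.0643 F [-0.6 -0.2  1. ] j6 1.83 -> off [-0.     -0.0007  0.0003] turn -0.0
pad 0.7474766671657562
1.05 bari [[308.0, 434.0], [305.0, 235.0], [304.0, 167.0]]
1.05 baro [[362.0, 412.0], [373.0, 225.0], [375.0, 164.0]]
light blob [ 154   20   86  121 8801] [198.  82.] []
light blob [  301    99   106   304 14646] [329. 225.] [(160, [301, 367]), (200, [301, 343]), (230, [302, 342]), (260, [302, 339])]
[-1.59  0.38  0.65]
the job is handed in; nothing more can be done
None
```

The job is handed in, with no verdict returned: torch and small screwdriver lie flat in their compartments, let go, and the lid rests against the gripper's front finger at about 60° (1.045 rad measured, about 0.75 N on the pad).

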